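# Change the weight on the friction sled

### The arm

A 6-joint arm with a two-finger parallel gripper is mounted at the origin on a cart in front of the work surface, level with it; the furniture and walls round the work are solid. World frame = base frame: x ahead of the robot, y to its left, z up, the work surface at z = 0. Lengths are in m, angles in rad, forces in N, time in s.
With the tool pointing down it reaches from about 0.35 to 0.925 m from the base axis. Payload 6.4 kg.
Tool frame: the origin (TCP) lies on the centre line of the jaws, within the pads' length; the fingertips stand 19 mm ahead of it and the grasp point (between the pads) is the TCP; z points along the fingers, y is the direction in which the jaws open and shut (so a half turn about z gives the same grasp; the last joint's range is limited). The gripper opens to 94 mm and grips with 3 to 60 N. Pads are 16 mm wide; open, the fingers measure 119 mm over their backs; the gripper's body (75 mm by 177 mm) begins 78 mm behind the grasp point.
Start: joints at [1.115, 0.245, 1.558, -0, 1.339, -0.174], TCP at [0.181, 0.624, 0.224] pointing down, gripper open.
Joint ranges: [-3.13, 3.13], [-1.02, 2.26], [0.13, 2.54], [-0.95, 4.09], [0.21, 2.88], [-2.74, 2.74]. Speed limits (rad/s): [2.57, 2.57, 3.14, 3.14, 3.14, 3.14].

### API

Orientations are given as [roll, pitch, yaw] about the fixed x, y, z axes, in that order (R = Rz(yaw) Ry(pitch) Rx(roll)).
In Python, from cell import readout, snapshot, camera_info, order gives the robot as it stands.
- The arm moves only by the shell command python3 -m inch 'ROWS' [FORCE]. ROWS is JSON, a list of rows, each a list of 3 entries, a list of its own where there are three numbers: the shift along the tool's x, y, z in cm, then the turn, a rotation vector about the tool's x, y, z in rad, then the closure, from -1 (fully open) to 1 (shut). In form: [[[tx, ty, tz], [rx, ry, rz], grip], ...]. A call has exactly 8 rows; each row is the pose to reach, as a shift and turn from the pose commanded when the call began, along the tool's axes at that moment; what a row does not reach only later rows make up. A row lasts 1/12 s, in which the tool goes at most 41.7 mm and 7.16 degrees, less where a joint would pass 70% of its speed; a pose out of reach is approached as far as the arm can. A call with a gripper value outside its range is refused whole. The fingers move at their own pace and stop on an object; FORCE is the grip in N (left out, the last holds). Time passes only in rows, so rows that repeat a pose let the fingers close, or fill a call up. It gives the time, the measured TCP pose, the force and the opening at its end, in the units of the state.
- readout.sense(): the state, without advancing time (a new reading comes with each control period).
- snapshot(name): name is "scene" or "top"; returns the picture (400x640x3 uint8, red, green, blue); there is no depth.
- camera_info(name): a dict with "fx", "fy", "cx", "cy" (pixels), "k1" (the pictures are not rectified: a ray, as slopes to the right and down, at radius r is drawn at 1 + k1 r^2 times it, then the intrinsics apply), "view" (4x4, takes a point from world to camera coordinates). Camera axes: x right, y down, z forward; pixel columns grow to the right and rows downward; lengths in m; the calibration is good to about 2 mm. A picture is of the moment at which its call begins. camera_info takes no time and is no camera call.
- order.job_done(): hands the job in, once; it reports no verdict.
The state is a dict: "time_s": time; "joints": joint angles; "joint_vel": joint speeds; "joint_torque": joint torques, N m; "tool_pos": TCP position; "orientation": TCP orientation; "wrist_force": force on the tool from outside, world axes, zero at the start; "ft_torque": the same for the moment, N m; "opening": finger opening in m.
Only numpy, scipy, OpenCV 4.12 (cv2) and the standard library are available. Lean on these libraries where they do the work, as an engineer would, in place of code of your own. Each camera call takes 0.05 s, during which the arm holds its last target. There are 200 camera calls.

### The job

Change the weight on the friction-test sled: the large brass weight from the middle of the storage rack must end up on the sled's red circle, and the small brass weight that is on the sled must take its place between the rack's two upright cheeks. First clear the felt tin and the yellow-lidded jar off the rack onto the blue mat, leaving the large weight where it is until both are there; keep them on the mat until both weights have changed places, then put the tin and the jar each back at the end of the rack where it stood. Set everything down flat and upright, and leave the star knob and the two rubber sticks where they are.

Things in the scene. Friction and masses are not known exactly. Their poses are not given: they have to be found in the camera images.
- rack: Fixed grey rack: plate 200 x 92 x 5 mm, three seats in a row along its x. Origin: under the plate's centre; z up; seat floor 5 mm above it. Middle seat (x=y=0) between two steel cheeks, 44 mm long, at y = -23.5 and +23.5 mm (44 mm clear), tops 41 mm up. End seats (thin dark 72 mm rings) at x = -57 and +57, y = 0: tin and jar, one at each end, 6 mm from the large weight.
- mat: Fixed flat blue fabric mat, the side area: 180 (x) x 150 (y) mm, 3 mm thick. Origin: centre of its underside; z up. A star knob stands near its corner at about x = +70, y = +55 mm.
- sled: Fixed friction-test sled: a 110 (x) x 80 (y) mm aluminium plate on a black rubber sole, top 14 mm above the origin, with a red circle of 46 mm drawn at its centre and a small tow eye at its -x end (out to x = -84 mm, 9 mm up). Origin: centre of the underside, under the circle's centre; z up. At the start the small weight stands on the circle.
- weight_large: Large brass calibration weight, round with a knob on top, 36 mm diameter, 40 mm high, 0.3 kg. Origin: centre of its underside; z up. Starts in the rack's middle seat.
- weight_small: Small brass calibration weight of the same shape, 24 mm diameter, 26 mm high, 0.09 kg. Origin: centre of its underside; z up. Starts on the sled.
- felt_tin: Round closed tin, white with a green lid, 66 mm diameter, 30 mm high, 0.08 kg. Origin: centre of its underside; z up. Starts on one end seat of the rack.
- grease_jar: Round closed white jar, 44 mm high in all, 0.12 kg: body 62 mm diameter, straight-sided up to 22 mm, with a yellow lid of 55 mm diameter from 28 mm up. Origin: centre of its underside; z up. Starts on the other end seat of the rack.
- star_knob: Bystander: black star-shaped clamping knob with an upright steel stud, 34 mm across, 36 mm high. Origin: centre of its underside; z up. Stands near a corner of the mat.
- rubber_green: Bystander: pale green rubber stick, 18 (x) x 42 (y) x 13 mm, lying on the bench near its front edge. Origin: centre of its underside.
- rubber_red: Bystander: red rubber stick, 18 (x) x 35 (y) x 13 mm, lying on the bench near its front edge. Origin: centre of its underside.

How it is judged:
By the outcome, as a careful person would: the job done as asked, in the order asked, and still so for the second after the job is handed in, with the robot touching nothing.
It also fails if it takes over 136 s, if anything falls off the work surface, if the arm or the gripper's body presses on something with over 40 N, if the wrist force passes 120 N, or if a joint passes its speed limit or range.

## Working session

There is one attempt and no reset: what is moved stays moved. The work goes in short steps, Python scripts to look and compute and a shell command to move; the robot and the scene stay as the last step left them, time stands still between calls to the robot, and variables do not carry over. Pictures are saved under pics/ and viewed, about 12 in all and at most 16, crops included, and the job is handed in when it is done.

```bash
ls; mkdir -p pics; python3 - <<'E'
from cell import readout, snapshot, camera_info
import cv2,numpy as np
for n in("scene","top"):
    cv2.imwrite(f"pics/{n}0.png",snapshot(n)[:,:,::-1]); c=camera_info(n); print(n,{k:(np.round(v,4).tolist()) for k,v in c.items()})
print(readout.sense())
E
```

```text
pics
scene {'fx': 474.645, 'fy': 474.645, 'cx': 318.8181, 'cy': 204.4738, 'k1': 0.0128, 'view': [[0.8875, -0.4607, 0.0017, -0.5004], [-0.3058, -0.5918, -0.7459, 0.068], [0.3446, 0.6615, -0.6661, 0.9775], [0.0, 0.0, 0.0, 1.0]]}
top {'fx': 363.3395, 'fy': 363.3395, 'cx': 322.3353, 'cy': 198.8187, 'k1': -0.0005, 'view': [[0.0146, -0.9999, 0.0026, -0.1812], [-0.987, -0.0149, -0.1602, 0.4651], [0.1603, -0.0002, -0.9871, 0.8179], [0.0, 0.0, 0.0, 1.0]]}
{'time_s': 0.1, 'joints': array([ 1.11489841e+00,  2.45736387e-01,  1.55882257e+00, -6.74579244e-07,
        1.33867540e+00, -1.74102756e-01]), 'joint_vel': array([ 0.00173865, -0.00307206, -0.00336893, -0.00124652, -0.00086484,
        0.00048851]), 'joint_torque': array([ 6.40427552e-04, -4.16911983e+01, -3.15527093e+01,  6.86387764e-02,
        3.09661590e-02, -6.18061335e-05]), 'tool_pos': array([0.18053661, 0.62393153, 0.22349792]), 'orientation': array([-3.13997566e+00, -2.83736682e-04,  2.85979742e+00]), 'wrist_force': array([ 0.25846882, -0.34359508,  0.22070088]), 'ft_torque': array([-0.00994479,  0.02416224, -0.01856068]), 'opening': 0.09420209083721397}
```

View pics/scene0.png

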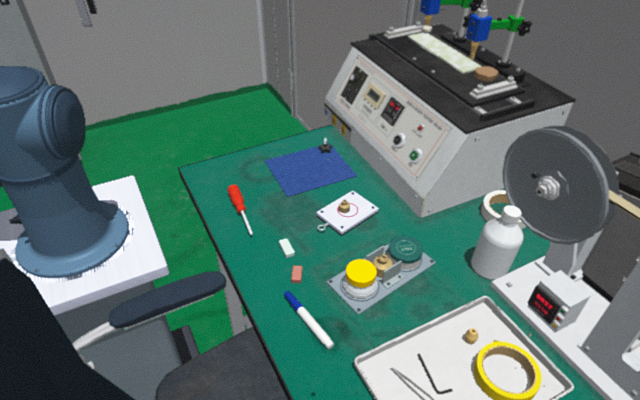

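View pics/top0.png

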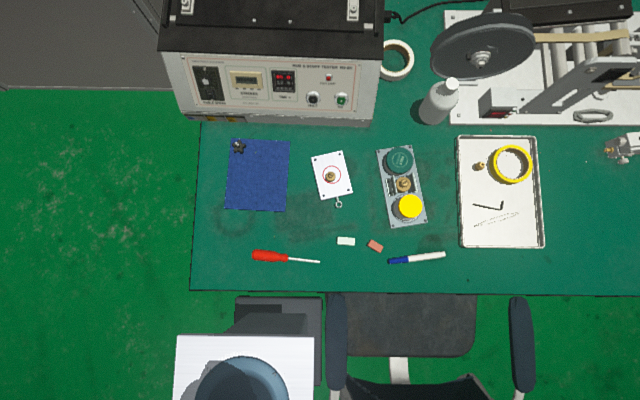

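Top view: mat around (258,175), knob (238,145), sled (332,177) with the small weight, and rack (402,187) with tin (399,161), large weight (404,184) and jar (410,207). I'll measure these next.

```bash
cat > h.py <<'E'
import numpy as np,cv2
from scipy.spatial.transform import Rotation as R
from cell import readout,snapshot,camera_info
def ray(n,uv):
    c=camera_info(n);p=np.array([(uv[0]-c['cx'])/c['fx'],(uv[1]-c['cy'])/c['fy']]);q=p.copy()
    for _ in range(5):q=p/(1+c['k1']*(q@q))
    V=np.array(c['view']);d=V[:3,:3].T@np.r_[q,1];o=-V[:3,:3].T@V[:3,3];return o,d
def onz(n,uv,z):
    o,d=ray(n,uv);return (o+d*(z-o[2])/d[2])
def pix(n,P):
    c=camera_info(n);V=np.array(c['view']);p=V[:3,:3]@np.array(P)+V[:3,3];q=p[:2]/p[2];q=q*(1+c['k1']*(q@q))
    return np.array([q[0]*c['fx']+c['cx'],q[1]*c['fy']+c['cy']])
def blobs(m,amin=10):
    out=[]
    for c in cv2.findContours(m.astype(np.uint8),cv2.RETR_EXTERNAL,cv2.CHAIN_APPROX_NONE)[0]:
        if cv2.contourArea(c)>=amin: out.append(c)
    return sorted(out,key=cv2.contourArea,reverse=True)
def grab(n,roi,hsvlo,hsvhi,amin=10):
    "roi x0,y0,x1,y1"
    im=cv2.cvtColor(snapshot(n),cv2.COLOR_RGB2HSV);x0,y0,x1,y1=roi
    m=np.zeros(im.shape[:2],np.uint8);m[y0:y1,x0:x1]=cv2.inRange(im,hsvlo,hsvhi)[y0:y1,x0:x1]
    return blobs(m,amin)
def go(xy,z,yaw):
    "shift (cm, tool axes) and turn for target with tool down and given yaw (deg), mod 180"
    s=readout.sense();A=R.from_euler('xyz',s['orientation']);t=np.r_[xy,z]
    best=None
    for k in(-180,0,180):
        B=R.from_euler('xyz',[np.pi,0,np.radians(yaw+k)]);r=(A.inv()*B).as_rotvec()
        if best is None or np.linalg.norm(r)<np.linalg.norm(best):best=r
    print('shift cm',np.round(A.inv().apply(t-s['tool_pos'])*100,2),'turn',np.round(best,3),'j6',round(s['joints'][5],2),'t',round(s['time_s'],1))
E
python3 - <<'E'
from h import *
for n,(x0,y0,x1,y1),k in(("top",(215,125,435,265),3.6),("scene",(255,130,445,320),3)):
    im=snapshot(n)[:,:,::-1][y0:y1,x0:x1];cv2.imwrite(f"pics/c_{n}.png",cv2.resize(im,None,fx=k,fy=k,interpolation=cv2.INTER_CUBIC))
def rep(name,n,roi,lo,hi,z,N=3,a=10):
    for c in grab(n,roi,lo,hi,a)[:N]:
        r=cv2.minAreaRect(c);box=cv2.boxPoints(r)
        print(name,n,np.round(r[0],1),np.round(r[1],1),'A',cv2.contourArea(c),'xyz',np.round(onz(n,r[0],z),4),'corners',[np.round(onz(n,b,z)[:2],3).tolist() for b in box])
rep('mat','top',(215,125,300,220),(108,90,40),(125,255,255),.003,1)
rep('jar','top',(380,190,430,225),(22,120,100),(35,255,255),.049,1)
rep('tin','top',(380,140,420,178),(70,90,30),(95,255,120),.035,3)
rep('wL','top',(385,172,425,196),(8,70,60),(24,255,255),.045,3,5)
rep('wS','top',(315,165,350,190),(8,70,60),(24,255,255),.04,3,5)
rep('sled','top',(300,140,360,205),(0,0,170),(180,60,255),.014,2)
rep('rack','top',(368,140,435,235),(0,0,90),(180,60,255),.005,3)
rep('knob','top',(228,138,250,156),(0,0,0),(180,255,45),.01,2,5)
E
```

```text
mat top [256.9 174.6] [60.3 70.5] A 3896.0 xyz [ 0.5317 -0.0113  0.003 ] corners [[0.448, 0.065], [0.627, 0.062], [0.618, -0.089], [0.44, -0.082]]
jar top [409.5 205.5] [23. 23.] A 417.0 xyz [ 0.4533 -0.3766  0.049 ] corners [[0.48, -0.35], [0.481, -0.404], [0.427, -0.402], [0.426, -0.349]]
tin top [399.5 158.5] [37. 39.] A 844.5 xyz [ 0.5693 -0.3586  0.035 ] corners [[0.615, -0.312], [0.616, -0.407], [0.524, -0.404], [0.523, -0.311]]
wL top [403. 184.] [14. 14.] A 159.0 xyz [ 0.5047 -0.3635  0.045 ] corners [[0.521, -0.347], [0.522, -0.38], [0.488, -0.38], [0.488, -0.347]]
wS top [330. 176.] [8.5 8.5] A 53.5 xyz [ 0.5225 -0.1917  0.04  ] corners [[0.522, -0.177], [0.537, -0.192], [0.523, -0.206], [0.508, -0.192]]
sled top [332.4 178.3] [51.9 32.8] A 1363.0 xyz [ 0.5227 -0.1982  0.014 ] corners [[0.576, -0.144], [0.597, -0.222], [0.47, -0.252], [0.451, -0.175]]
rack top [401.2 186.1] [80.8 37.5] A 2149.5 xyz [ 0.5078 -0.3679  0.005 ] corners [[0.599, -0.304], [0.619, -0.397], [0.42, -0.429], [0.401, -0.34]]
```

View pics/c_top.png

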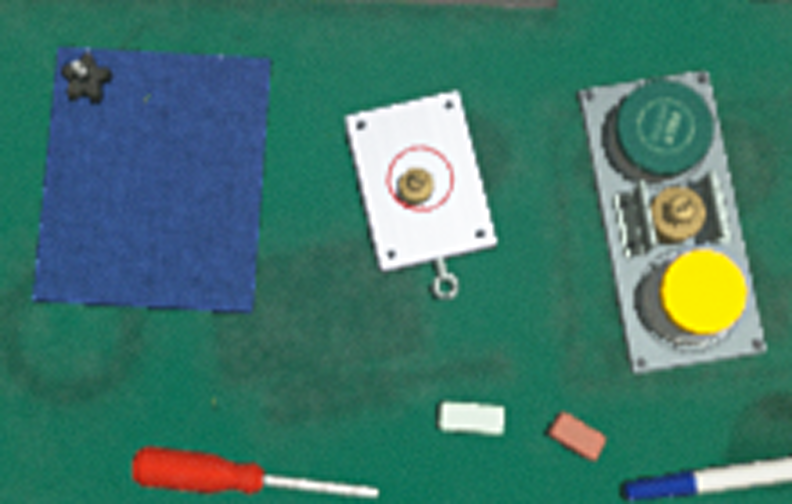

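View pics/c_scene.png

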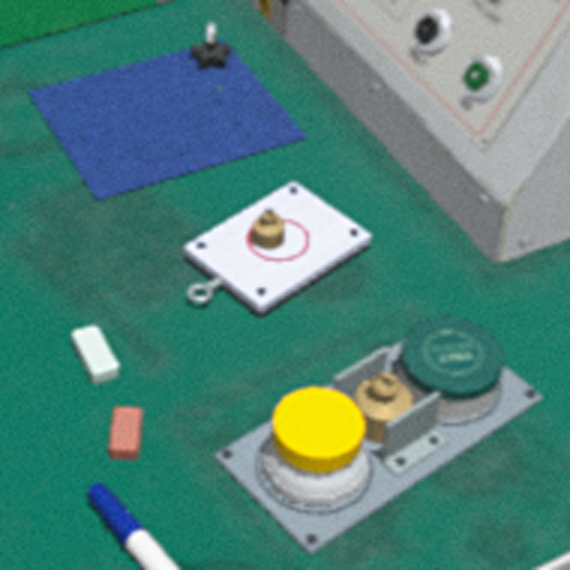

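Crops: the top view gives rack, mat and sled corners and the circle. The small weight stands off-centre in the circle, at crop (416,185). Now I'll convert these to world positions.

```bash
python3 - <<'E'
from h import *
T=lambda p:np.array(p)/3.6+np.array([215,125])
S=lambda p:np.array(p)/3+np.array([255,130])
def poly(nm,n,pts,z):
    P=np.array([onz(n,(T if n=='top' else S)(p),z)[:2] for p in pts]);c=P.mean(0)
    e1=(P[1]-P[0]+P[2]-P[3])/2;e2=(P[2]-P[1]+P[3]-P[0])/2
    print(nm,n,'c',np.round(c,4),'e1',np.round(np.linalg.norm(e1)*1e3,1),'ang',np.round(np.degrees(np.arctan2(e1[1],e1[0])),1),'e2',np.round(np.linalg.norm(e2)*1e3,1),'ang',np.round(np.degrees(np.arctan2(e2[1],e2[0])),1))
poly('rack','top',[(580,90),(705,72),(765,348),(635,372)],.005)
poly('rack','scene',[(443,323),(543,397),(310,550),(219,455)],.005)
poly('mat','top',[(58,48),(271,59),(251,311),(35,300)],.003)
poly('mat','scene',[(30,95),(222,45),(304,135),(101,197)],.003)
poly('sled','top',[(345,115),(458,92),(495,243),(382,270)],.014)
poly('sled','scene',[(184,247),(294,183),(371,237),(261,304)],.014)
for nm,n,p,z in[('circ','top',(421,179),.014),('circ','scene',(278,240),.014),('jarlid','top',(704,291),.049),('jarlid','scene',(319,425),.049),
 ('tinlid','top',(665,127),.035),('tinlid','scene',(452,352),.035),('wLknob','top',(684,207),.043),('wLknob','scene',(386,384),.043),('wLbody','top',(679,214),.03),
 ('wSknob','top',(418,183),.038),('wSknob','scene',(268,216),.038),('knob','top',(87,80),.008),('knob','scene',(211,54),.008)]:
    print(nm,n,np.round(onz(n,(T if n=='top' else S)(p),z)[:2],4))
E
```

```text
rack top c [ 0.509  -0.3683] e1 89.0 ang -79.7 e2 197.1 ang -169.6
rack scene c [ 0.5077 -0.3715] e1 87.2 ang -79.2 e2 194.9 ang -170.7
mat top c [ 0.5325 -0.0134] e1 148.0 ang -92.1 e2 177.9 ang 177.7
mat scene c [ 0.5313 -0.0163] e1 174.4 ang -2.4 e2 141.4 ang -90.7
sled top c [ 0.5315 -0.1962] e1 78.9 ang -76.4 e2 109.3 ang -166.1
sled scene c [ 0.5305 -0.1986] e1 107.4 ang 12.9 e2 78.7 ang -75.6
circ top [ 0.5317 -0.1969]
circ scene [ 0.5312 -0.1974]
jarlid top [ 0.4525 -0.379 ]
jarlid scene [ 0.4506 -0.3824]
tinlid top [ 0.5649 -0.359 ]
tinlid scene [ 0.5645 -0.3599]
wLknob top [ 0.5088 -0.3687]
wLknob scene [ 0.5074 -0.3691]
wLbody top [ 0.5068 -0.3683]
wSknob top [ 0.5234 -0.1944]
wSknob scene [ 0.5234 -0.1947]
knob top [0.5998 0.035 ]
knob scene [0.6011 0.036 ]
```

Rack is at (0.5085, -0.369) at about 10°, with the tin at the +x end. The circle is at (0.5315, -0.197), the mat at (0.532, -0.015) at -2.3°, and the knob at (0.600, 0.0355). First I'll approach.

```bash
R='x'; python3 -m inch '[[[-3,-3,0],[0,0,0.1],-1],[[-6,-5.5,0],[0,0,0.22],-1],[[-9,-8,0],[0,0,0.34],-1],[[-12,-11,-1],[0,0,0.46],-1],[[-15,-14,-1],[0,0,0.58],-1],[[-18,-16.5,-1],[0,0,0.7],-1],[[-21,-19,-1],[0,0,0.82],-1],[[-24,-22,-1],[0,0,0.94],-1]]' 
python3 -c "
from h import *
go([.565,-.3595],.15,10)"
```

```text
time_s: 1.27
tool_pos: [0.3506, 0.3455, 0.2349]
orientation: [3.14, -0.0, 1.914]
wrist_force: [1.6, 0.0, 0.2]
opening: 0.0939
shift cm [-73.61  -3.57   8.46] turn [ 1.000e-03  1.000e-03 -1.402e+00] j6 0.2 t 1.3
```

```bash
python3 -m inch '[[[-3,0,0],[0,0,0.1],-1],[[-6.5,-0.3,0],[0,0,0.22],-1],[[-10,-0.5,0],[0,0,0.33],-1],[[-13.5,-0.7,0],[0,0,0.44],-1],[[-17,-0.8,0],[0,0,0.55],-1],[[-20.5,-1,0],[0,0,0.66],-1],[[-24,-1.2,0],[0,0,0.77],-1],[[-27,-1.3,0],[0,0,0.87],-1]]' 
python3 -c "
from h import *
go([.565,-.3595],.15,10)"
```

```text
time_s: 1.93
tool_pos: [0.4302, 0.0868, 0.2348]
orientation: [3.141, -0.0, 1.044]
wrist_force: [-0.7, 0.2, -1.0]
opening: 0.0937
shift cm [-31.79  34.1    8.51] turn [ 0.001 -0.001  0.869] j6 0.47 t 1.9
```

```bash
python3 -m inch '[[[-2.2,2.4,0],[0,0,0.1],-1],[[-4.4,4.8,0],[0,0,0.2],-1],[[-6.6,7.2,0],[0,0,0.3],-1],[[-8.8,9.6,0],[0,0,0.4],-1],[[-11,12,0],[0,0,0.5],-1],[[-13.2,14.4,0],[0,0,0.6],-1],[[-15.4,16.8,0],[0,0,0.7],-1],[[-17.6,19,0],[0,0,0.8],-1]]' 
python3 -c "
from h import *
go([.565,-.3595],.11,10)"
```

```text
time_s: 2.6
tool_pos: [0.5074, -0.1603, 0.2346]
orientation: [3.141, -0.0, 0.244]
wrist_force: [0.9, 0.3, -0.1]
opening: 0.0944
shift cm [ 0.76 20.72 12.47] turn [ 0.   -0.    0.07] j6 0.81 t 2.6
```

```bash
python3 -m inch '[[[0.2,3.4,0.5],[0,0,0.03],-1],[[0.4,6.8,2],[0,0,0.07],-1],[[0.5,10.2,4],[0,0,0.07],-1],[[0.6,13.6,6],[0,0,0.07],-1],[[0.7,17,8],[0,0,0.07],-1],[[0.76,19.5,10],[0,0,0.07],-1],[[0.76,20.7,12],[0,0,0.07],-1],[[0.76,20.7,12.4],[0,0,0.07],-1]]' 
python3 -c "
from h import *
go([.565,-.3595],.028,10)
for n,(x0,y0,x1,y1),k in(('scene',(305,180,465,300),5),):
    im=snapshot(n)[:,:,::-1][y0:y1,x0:x1];cv2.imwrite('pics/a1.png',cv2.resize(im,None,fx=k,fy=k))"
```

```text
time_s: 3.27
tool_pos: [0.5639, -0.3583, 0.1062]
orientation: [-3.138, 0.004, 0.177]
wrist_force: [-0.2, 0.8, -0.4]
opening: 0.0941
shift cm [0.11 0.17 7.82] turn [-0.004  0.004  0.003] j6 0.66 t 3.3
```

View pics/a1.png

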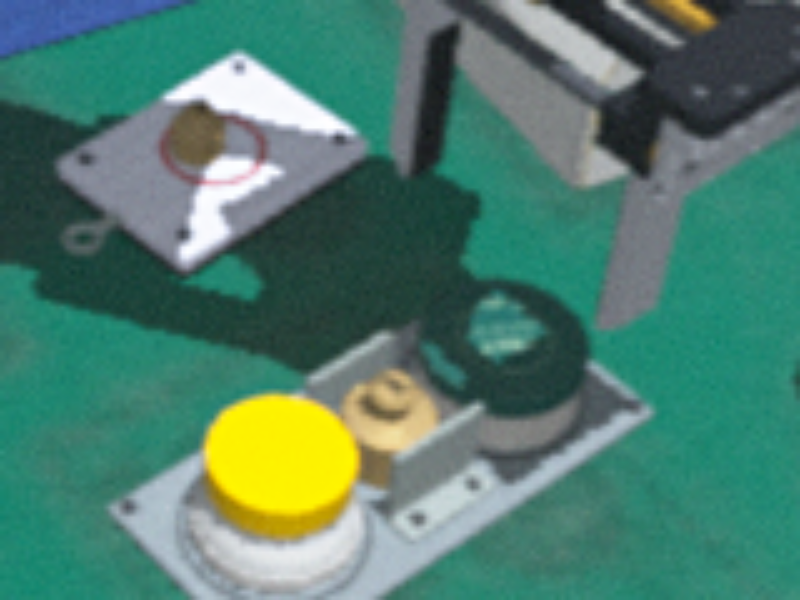

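The fingers straddle the tin, tips at crop (415,170) and (620,325), so it's centred. Descending and gripping.

```bash
python3 -m inch '[[[0.05,0.05,1],[0,0,0],-1],[[0.1,0.1,2.5],[0,0,0],-1],[[0.1,0.1,4],[0,0,0],-1],[[0.1,0.1,5.5],[0,0,0],-1],[[0.1,0.1,6.5],[0,0,0],-1],[[0.1,0.1,7.2],[0,0,0],-1],[[0.1,0.1,7.4],[0,0,0],-1],[[0.1,0.1,7.4],[0,0,0],-1]]' 15
python3 -c "
from h import *
go([.565,-.3595],.028,10)"
```

```text
time_s: 3.98
tool_pos: [0.5665, -0.3576, 0.0357]
orientation: [-3.141, 0.001, 0.18]
wrist_force: [0.5, -0.3, 1.1]
opening: 0.0941
shift cm [-0.18  0.16  0.77] turn [-0.001  0.001  0.005] j6 0.66 t 4.0
```

```bash
python3 -m inch '[[[-0.1,0.1,0.3],[0,0,0],-1],[[-0.15,0.15,0.6],[0,0,0],-1],[[-0.15,0.15,0.75],[0,0,0],-1],[[-0.15,0.15,0.75],[0,0,0],0],[[-0.15,0.15,0.75],[0,0,0],0.5],[[-0.15,0.15,0.75],[0,0,0],1],[[-0.15,0.15,0.75],[0,0,0],1],[[-0.15,0.15,0.75],[0,0,0],1]]' 15
python3 -c "
from h import *
go([.565,-.3595],.028,10)"
```

```text
time_s: 4.65
tool_pos: [0.5657, -0.3597, 0.0292]
orientation: [3.141, -0.0, 0.18]
wrist_force: [0.2, 1.1, -1.1]
opening: 0.0654
shift cm [-0.06 -0.03  0.12] turn [ 0.    -0.     0.005] j6 0.66 t 4.7
```

```bash
python3 -m inch '[[[0,0,-0.7],[0,0,0],1],[[0,0,-2],[0,0,0],1],[[0,0,-3.5],[0,0,0],1],[[0,0,-5],[0,0,0],1],[[0,0,-6.5],[0,0,0],1],[[0.2,-1,-7.5],[0,0,0],1],[[0.6,-3,-8],[0,0,0],1],[[1,-5,-8],[0,0,0],1]]'
python3 -m inch '[[[0.6,-3,0],[0,0,0],1],[[1.2,-6,0],[0,0,0],1],[[1.8,-9,0],[0,0,0],1],[[2.4,-12,0],[0,0,0],1],[[3,-15,0],[0,0,0],1],[[3.6,-18,0],[0,0,0],1],[[4.2,-21,0],[0,0,0],1],[[4.6,-23,0],[0,0,0],1]]' 
python3 -c "
from h import *
go([.572,-.04],.028,10)"
```

```text
time_s: 5.32
tool_pos: [0.5674, -0.3088, 0.1121]
orientation: [3.138, -0.003, 0.179]
wrist_force: [0.5, 0.1, -1.4]
opening: 0.0655
time_s: 5.98
tool_pos: [0.5701, -0.071, 0.1099]
orientation: [-3.141, -0.001, 0.182]
wrist_force: [0.6, -1.4, -1.2]
opening: 0.0651
shift cm [ 0.74 -3.01  8.19] turn [-0.    -0.001  0.007] j6 1.07 t 6.0
```

```bash
python3 -m inch '[[[0.4,-1.5,0],[0,0,0],1],[[0.7,-2.8,0.5],[0,0,0],1],[[0.75,-3,2],[0,0,0],1],[[0.75,-3,3.5],[0,0,0],1],[[0.75,-3,5],[0,0,0],1],[[0.75,-3,6.2],[0,0,0],1],[[0.75,-3,7],[0,0,0],1],[[0.75,-3,7.3],[0,0,0],1]]'
python3 -c "
from h import *
go([.572,-.04],.0275,10)"
```

```text
time_s: 6.65
tool_pos: [0.5717, -0.0431, 0.0346]
orientation: [-3.141, 0.002, 0.18]
wrist_force: [0.7, -0.2, -1.1]
opening: 0.0651
shift cm [ 0.09 -0.29  0.71] turn [-0.001  0.002  0.005] j6 1.12 t 6.7
```

```bash
python3 -m inch '[[[0,0,0.2],[0,0,0],1],[[0,0,0.4],[0,0,0],1],[[0,0,0.55],[0,0,0],1],[[0,0,0.6],[0,0,0],1],[[0,0,0.65],[0,0,0],1],[[0,0,0.65],[0,0,0],1],[[0,0,0.65],[0,0,0],1],[[0,0,0.65],[0,0,0],1]]'
python3 -c "
from h import *
go([.572,-.04],.0275,10)"
```

```text
time_s: 7.32
tool_pos: [0.5727, -0.0433, 0.0296]
orientation: [3.141, -0.0, 0.18]
wrist_force: [-0.5, -0.7, -0.0]
opening: 0.065
shift cm [-0.01 -0.34  0.21] turn [ 0.    -0.     0.005] j6 1.12 t 7.3
```

```bash
python3 -m inch '[[[0,0,0.1],[0,0,0],1],[[0,0,0.2],[0,0,0],1],[[0,0,0.2],[0,0,0],1],[[0,0,0.2],[0,0,0],1],[[0,0,0.2],[0,0,0],-1],[[0,0,0.2],[0,0,0],-1],[[0,0,0.2],[0,0,0],-1],[[0,0,0.2],[0,0,0],-1]]'
python3 -m inch '[[[0,0,-0.5],[0,0,0],-1],[[0,0,-2],[0,0,0],-1],[[0,0,-4],[0,0,0],-1],[[0,0,-6],[0,0,0],-1],[[0,0.5,-8],[0,0,0],-1],[[-1,2,-8.5],[0,0,0],-1],[[-2,5,-8.5],[0,0,0],-1],[[-3,8,-8.5],[0,0,0],-1]]'
python3 -c "
from h import *
go([.4525,-.379],.11,10)"
```

```text
time_s: 7.98
tool_pos: [0.5727, -0.0433, 0.0276]
orientation: [3.141, -0.0, 0.18]
wrist_force: [-1.2, -0.6, -0.3]
opening: 0.0885
time_s: 8.65
tool_pos: [0.5577, -0.1278, 0.1139]
orientation: [3.14, -0.002, 0.182]
wrist_force: [0.2, -0.9, 0.0]
opening: 0.0938
shift cm [-14.9  22.8   0.4] turn [ 0.001 -0.002  0.007] j6 0.97 t 8.7
```

```bash
python3 -m inch '[[[-1.8,2.8,0],[0,0,0],-1],[[-3.8,5.8,0],[0,0,0],-1],[[-5.8,8.8,0],[0,0,0],-1],[[-7.8,11.8,0],[0,0,0],-1],[[-9.8,14.8,0],[0,0,0],-1],[[-11.8,17.8,0],[0,0,0],-1],[[-13.6,20.8,0],[0,0,0],-1],[[-14.7,22.4,0],[0,0,0],-1]]'
python3 -m inch '[[[-0.1,0.2,0],[0,0,0],-1],[[-0.1,0.2,0],[0,0,0],-1],[[-0.1,0.2,0],[0,0,0],-1],[[-0.1,0.2,1],[0,0,0],-1],[[-0.1,0.2,1],[0,0,0],-1],[[-0.1,0.2,1],[0,0,0],-1],[[-0.1,0.2,1],[0,0,0],-1],[[-0.1,0.2,1],[0,0,0],-1]]'
python3 -c "
from h import *
go([.4525,-.379],.0275,10)
for n,(x0,y0,x1,y1),k in(('scene',(255,130,455,330),3),):
    im=snapshot(n)[:,:,::-1][y0:y1,x0:x1];cv2.imwrite('pics/a2.png',cv2.resize(im,None,fx=k,fy=k))"
```

```text
time_s: 9.32
tool_pos: [0.4515, -0.3774, 0.1133]
orientation: [3.14, -0.0, 0.177]
wrist_force: [-0.2, 1.1, -0.1]
opening: 0.0944
time_s: 9.98
tool_pos: [0.4524, -0.3758, 0.1025]
orientation: [-3.142, 0.0, 0.181]
wrist_force: [-0.4, -0.4, -0.2]
opening: 0.0938
shift cm [-0.05  0.32  7.5 ] turn [-0.     0.     0.006] j6 0.5 t 10.0
```

View pics/a2.png

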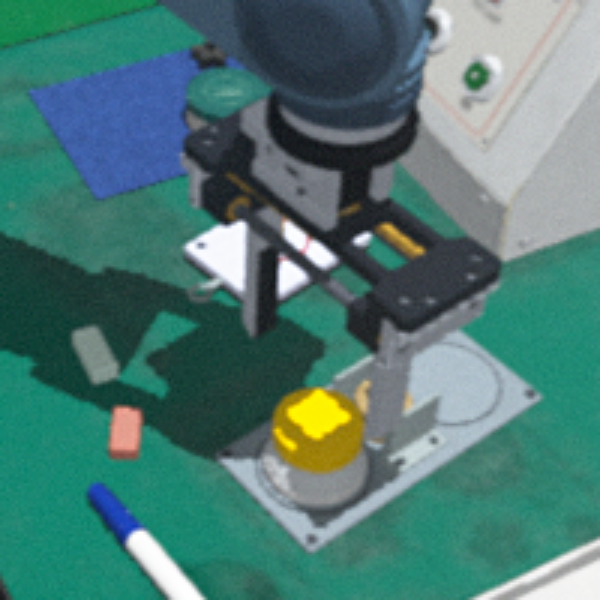

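The tin stands on the mat (225,92), its seat ring is visible, and the fingers straddle the jar. Descending.

```bash
python3 -m inch '[[[0,0.2,0.8],[0,0,0],-1],[[0,0.3,2],[0,0,0],-1],[[0,0.3,3.5],[0,0,0],-1],[[0,0.3,5],[0,0,0],-1],[[0,0.3,6.3],[0,0,0],-1],[[0,0.3,7.2],[0,0,0],-1],[[0,0.3,7.4],[0,0,0],-1],[[0,0.3,7.4],[0,0,0],-1]]'
python3 -m inch '[[[0,0,0.05],[0,0,0],0],[[0,0,0.1],[0,0,0],0],[[0,0,0.1],[0,0,0],0.5],[[0,0,0.1],[0,0,0],1],[[0,0,0.1],[0,0,0],1],[[0,0,0.1],[0,0,0],1],[[0,0,0.1],[0,0,0],1],[[0,0,0.1],[0,0,0],1]]' 15
python3 -c "
from h import *
go([.4525,-.379],.0275,10)"
```

```text
time_s: 10.7
tool_pos: [0.4523, -0.3787, 0.0274]
orientation: [-3.14, 0.001, 0.18]
wrist_force: [-0.3, 0.4, -0.2]
opening: 0.0939
time_s: 11.37
tool_pos: [0.4529, -0.3794, 0.0279]
orientation: [3.141, -0.0, 0.18]
wrist_force: [-0.6, 1.0, 3.0]
opening: 0.0615
shift cm [-0.03 -0.04  0.04] turn [ 0.    -0.     0.005] j6 0.5 t 11.4
```

```bash
python3 -m inch '[[[0,0,-0.7],[0,0,0],1],[[0,0,-2],[0,0,0],1],[[0,0,-3.5],[0,0,0],1],[[0,0,-5],[0,0,0],1],[[0,0,-6.5],[0,0,0],1],[[0.2,-0.7,-7.5],[0,0,0],1],[[0.7,-2.5,-8],[0,0,0],1],[[1.4,-5,-8],[0,0,0],1]]'
python3 -m inch '[[[0.9,-3.3,0],[0,0,0],1],[[1.8,-6.6,0],[0,0,0],1],[[2.7,-9.9,0],[0,0,0],1],[[3.6,-13.2,0],[0,0,0],1],[[4.5,-16.5,0],[0,0,0],1],[[5.4,-19.8,0],[0,0,0],1],[[6.3,-23.1,0],[0,0,0],1],[[7.2,-26.5,0],[0,0,0],1]]' 
python3 -c "
from h import *
go([.485,-.015],.0275,10)"
```

```text
time_s: 12.03
tool_pos: [0.4583, -0.3287, 0.1101]
orientation: [3.138, -0.002, 0.178]
wrist_force: [0.5, 0.2, -1.0]
opening: 0.0616
time_s: 12.7
tool_pos: [0.4806, -0.0519, 0.1081]
orientation: [3.141, -0.001, 0.18]
wrist_force: [0.9, -0.1, -1.0]
opening: 0.0613
shift cm [ 1.08 -3.55  8.06] turn [ 0.    -0.001  0.005] j6 1.05 t 12.7
```

```bash
python3 -m inch '[[[0.6,-2,0],[0,0,0],1],[[1,-3.3,0.5],[0,0,0],1],[[1.1,-3.5,2],[0,0,0],1],[[1.1,-3.5,3.5],[0,0,0],1],[[1.1,-3.5,5],[0,0,0],1],[[1.1,-3.5,6.2],[0,0,0],1],[[1.1,-3.5,7],[0,0,0],1],[[1.1,-3.5,7.3],[0,0,0],1]]'
python3 -m inch '[[[0,0,0.2],[0,0,0],1],[[0,0,0.4],[0,0,0],1],[[0,0,0.5],[0,0,0],1],[[0,0,0.6],[0,0,0],1],[[0,0,0.65],[0,0,0],1],[[0,0,0.7],[0,0,0],1],[[0,0,0.7],[0,0,0],1],[[0,0,0.7],[0,0,0],1]]'
python3 -c "
from h import *
go([.485,-.015],.0265,10)"
```

```text
time_s: 13.37
tool_pos: [0.4845, -0.0169, 0.0336]
orientation: [-3.141, 0.002, 0.18]
wrist_force: [0.4, 0.4, -1.1]
opening: 0.0615
time_s: 14.03
tool_pos: [0.4856, -0.0175, 0.0276]
orientation: [3.142, -0.0, 0.18]
wrist_force: [-0.6, 0.6, -1.0]
opening: 0.0618
shift cm [-0.02 -0.25  0.11] turn [ 0.    -0.     0.005] j6 1.12 t 14.0
```

```bash
python3 -m inch '[[[0,0,0.05],[0,0,0],1],[[0,0,0.1],[0,0,0],1],[[0,0,0.15],[0,0,0],1],[[0,0,0.15],[0,0,0],1],[[0,0,0.15],[0,0,0],-1],[[0,0,0.15],[0,0,0],-1],[[0,0,0.15],[0,0,0],-1],[[0,0,0.15],[0,0,0],-1]]'
python3 -m inch '[[[0,0,-0.5],[0,0,0],-1],[[0,0,-2],[0,0,0],-1],[[0,0,-4],[0,0,0],-1],[[0,0,-6],[0,0,0],-1],[[0,0.5,-8],[0,0,-0.1],-1],[[0,2,-8.5],[0,0,-0.2],-1],[[0,5,-8.5],[0,0,-0.3],-1],[[0,8,-8.5],[0,0,-0.4],-1]]'
python3 -c "
from h import *
go([.5235,-.1945],.11,100)"
```

```text
time_s: 14.7
tool_pos: [0.4856, -0.0175, 0.026]
orientation: [3.142, -0.0, 0.18]
wrist_force: [0.4, -0.4, 0.3]
opening: 0.085
time_s: 15.37
tool_pos: [0.5005, -0.0967, 0.1124]
orientation: [3.14, -0.001, 0.587]
wrist_force: [0.8, 0.5, 0.6]
opening: 0.094
shift cm [-3.5   9.41  0.25] turn [ 0.003  0.    -1.159] j6 0.57 t 15.4
```

```bash
python3 -m inch '[[[-0.5,1.2,0],[0,0,-0.1],-1],[[-1,2.5,0],[0,0,-0.22],-1],[[-1.5,3.8,0],[0,0,-0.34],-1],[[-2,5,0],[0,0,-0.46],-1],[[-2.5,6.3,0],[0,0,-0.58],-1],[[-3,7.6,0],[0,0,-0.7],-1],[[-3.3,8.6,0],[0,0,-0.82],-1],[[-3.5,9.4,0],[0,0,-0.94],-1]]'
python3 -m inch '[[[0,0,0],[0,0,-0.1],-1],[[0,0,0],[0,0,-0.21],-1],[[0,0,0],[0,0,-0.22],-1],[[0,0,0],[0,0,-0.22],-1],[[0,0,0],[0,0,-0.22],-1],[[0,0,0],[0,0,-0.22],-1],[[0,0,0],[0,0,-0.22],-1],[[0,0,0],[0,0,-0.22],-1]]'
python3 -c "
from h import *
go([.5235,-.1945],.037,100)
for n,(x0,y0,x1,y1),k in(('scene',(255,130,455,330),3),):
    im=snapshot(n)[:,:,::-1][y0:y1,x0:x1];cv2.imwrite('pics/a3.png',cv2.resize(im,None,fx=k,fy=k))"
```

```text
time_s: 16.03
tool_pos: [0.5223, -0.1949, 0.1114]
orientation: [3.141, 0.0, 1.525]
wrist_force: [-0.9, 1.2, -0.0]
opening: 0.0942
time_s: 16.7
tool_pos: [0.5221, -0.1939, 0.111]
orientation: [3.142, 0.0, 1.739]
wrist_force: [-0.2, 0.2, -0.5]
opening: 0.094
shift cm [-0.08  0.13  7.4 ] turn [ 0.     0.    -0.006] j6 -0.73 t 16.7
```

View pics/a3.png

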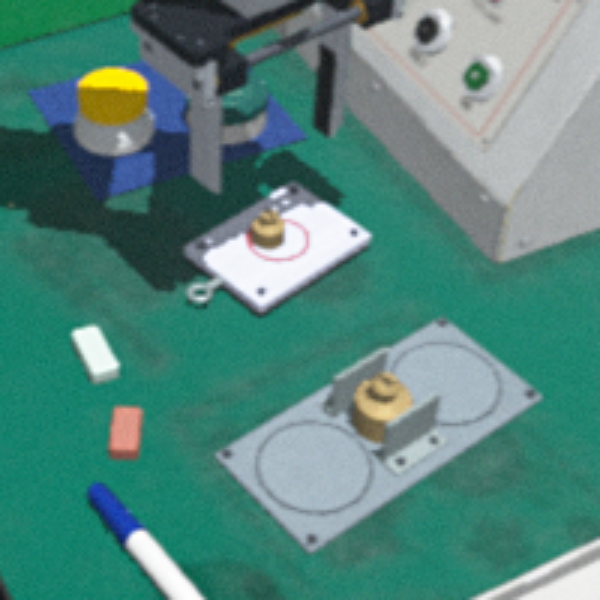

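Jar and tin are both upright on the mat, and the large weight is alone at (385,405). Descending on the small weight.

```bash
python3 -m inch '[[[-0.1,0.1,0.8],[0,0,0],-1],[[-0.1,0.1,2],[0,0,0],-0.5],[[-0.1,0.1,3.5],[0,0,0],-0.3],[[-0.1,0.1,5],[0,0,0],-0.2],[[-0.1,0.1,6.2],[0,0,0],-0.2],[[-0.1,0.1,7],[0,0,0],-0.2],[[-0.1,0.1,7.4],[0,0,0],-0.2],[[-0.1,0.1,7.5],[0,0,0],-0.2]]'
python3 -m inch '[[[0,0,0],[0,0,0],0.3],[[0,0,0],[0,0,0],0.5],[[0,0,0],[0,0,0],1],[[0,0,0],[0,0,0],1],[[0,0,0],[0,0,0],1],[[0,0,0],[0,0,0],1],[[0,0,0],[0,0,0],1],[[0,0,0],[0,0,0],1]]' 10
python3 -c "
from h import *
go([.5235,-.1945],.036,100)"
```

```text
time_s: 17.42
tool_pos: [0.5227, -0.1945, 0.0349]
orientation: [-3.14, -0.001, 1.74]
wrist_force: [0.1, -0.0, -0.2]
opening: 0.0572
time_s: 18.08
tool_pos: [0.5237, -0.195, 0.0365]
orientation: [3.141, 0.001, 1.74]
wrist_force: [0.6, -0.5, 2.1]
opening: 0.0232
shift cm [ 0.05 -0.01  0.05] turn [ 0.001  0.001 -0.006] j6 -0.73 t 18.1
```

```bash
python3 -m inch '[[[0,0,-0.6],[0,0,0],1],[[0,0,-1.8],[0,0,0],1],[[0,0,-3],[0,0,0],1],[[-0.5,-0.1,-4.5],[0,0,0],1],[[-2,-0.4,-5],[0,0,0],1],[[-4,-0.8,-5],[0,0,0],1],[[-6,-1.3,-5],[0,0,0],1],[[-8,-1.8,-5],[0,0,0],1]]'
python3 -m inch '[[[-0.8,0,0],[0,0,0],1],[[-0.8,0,1],[0,0,0],1],[[-0.8,0,2.4],[0,0,0],1],[[-0.8,0,3.8],[0,0,0],1],[[-0.8,0,5],[0,0,0],1],[[-0.8,0,5.7],[0,0,0],1],[[-0.8,0,6.1],[0,0,0],1],[[-0.8,0,6.1],[0,0,0],1]]'
python3 -c "
from h import *
go([.52,-.285],.0225,100)"
```

```text
time_s: 18.75
tool_pos: [0.519, -0.2786, 0.0869]
orientation: [3.141, 0.001, 1.74]
wrist_force: [0.9, 0.4, -1.0]
opening: 0.0234
time_s: 19.42
tool_pos: [0.5198, -0.2836, 0.0236]
orientation: [-3.14, -0.002, 1.74]
wrist_force: [-0.2, 0.3, -1.6]
opening: 0.0231
shift cm [-0.15 -0.    0.11] turn [-0.002 -0.002 -0.005] j6 -0.86 t 19.4
```

```bash
python3 -m inch '[[[0,0,0.1],[0,0,0],1],[[0,0,0.2],[0,0,0],1],[[0,0,0.25],[0,0,0],1],[[0,0,0.25],[0,0,0],1],[[0,0,0.25],[0,0,0],1],[[0,0,0.25],[0,0,0],1],[[0,0,0.25],[0,0,0],1],[[0,0,0.25],[0,0,0],1]]'
python3 -c "
from h import *
go([.52,-.285],.0225,100)"
```

```text
time_s: 20.08
tool_pos: [0.5203, -0.2846, 0.0226]
orientation: [3.141, 0.0, 1.74]
wrist_force: [0.1, 0.1, -1.6]
opening: 0.0229
shift cm [-0.03 -0.04  0.01] turn [ 0.     0.    -0.006] j6 -0.86 t 20.1
```

```bash
python3 -m inch '[[[0,0,0.05],[0,0,0],1],[[0,0,0.1],[0,0,0],1],[[0,0,0.1],[0,0,0],1],[[0,0,0.1],[0,0,0],1],[[0,0,0.1],[0,0,0],-0.2],[[0,0,0.1],[0,0,0],-0.2],[[0,0,0.1],[0,0,0],-0.2],[[0,0,0.1],[0,0,0],-0.2]]'
python3 -m inch '[[[0,0,-0.5],[0,0,0],-0.2],[[0,0,-2],[0,0,0],-0.2],[[0,0,-4],[0,0,0],-0.2],[[0,0,-6],[0,0,0],-0.4],[[0,0,-8],[0,0,0],-0.4],[[-2,0,-8.5],[0,0,0],-0.4],[[-5,-1.5,-8.5],[0,0,0],-0.4],[[-8,-2.5,-8.5],[0,0,0],-0.4]]'
python3 -c "
from h import *
go([.5075,-.369],.028,100)"
```

```text
time_s: 20.75
tool_pos: [0.5203, -0.2845, 0.0213]
orientation: [-3.142, -0.0, 1.74]
wrist_force: [-1.0, -0.4, -0.4]
opening: 0.0463
time_s: 21.42
tool_pos: [0.5094, -0.3684, 0.1078]
orientation: [3.141, 0.002, 1.742]
wrist_force: [0.5, -0.6, -0.3]
opening: 0.066
shift cm [-0.02 -0.2   7.98] turn [ 0.001  0.002 -0.004] j6 -0.98 t 21.4
```

```bash
python3 -m inch '[[[0,-0.1,0.5],[0,0,0],-0.4],[[0,-0.1,2],[0,0,0],-0.4],[[0,-0.1,3.5],[0,0,0],-0.4],[[0,-0.1,4],[0,0,0],-0.4],[[0,-0.1,4],[0,0,0],-0.4],[[0,-0.1,4],[0,0,0],-0.4],[[0,-0.1,4],[0,0,0],-0.4],[[0,-0.1,4],[0,0,0],-0.4]]'
python3 -c "
from h import *
go([.508,-.369],.028,100)
for n,(x0,y0,x1,y1),k in(('scene',(305,180,455,300),5),):
    im=snapshot(n)[:,:,::-1][y0:y1,x0:x1];cv2.imwrite('pics/a4.png',cv2.resize(im,None,fx=k,fy=k))"
```

```text
time_s: 22.08
tool_pos: [0.5087, -0.3681, 0.0676]
orientation: [3.141, 0.002, 1.74]
wrist_force: [0.0, 0.2, -0.1]
opening: 0.0656
shift cm [-0.07 -0.09  3.96] turn [ 0.001  0.002 -0.005] j6 -0.98 t 22.1
```

View pics/a4.png

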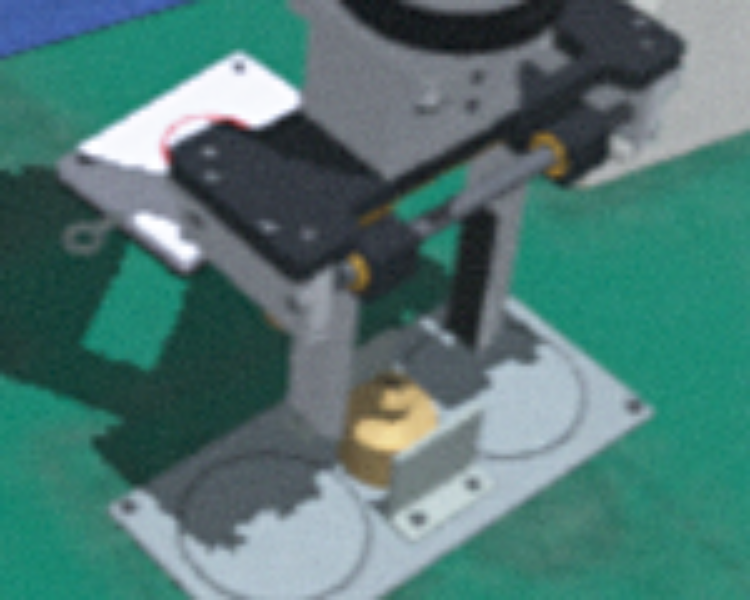

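Fingers at crop (320,430) and (480,340) straddle the weight, clear of the cheeks. Descending and gripping.

```bash
python3 -m inch '[[[-0.05,-0.1,0.8],[0,0,0],-0.4],[[-0.05,-0.1,1.8],[0,0,0],-0.4],[[-0.05,-0.1,2.8],[0,0,0],-0.4],[[-0.05,-0.1,3.5],[0,0,0],-0.4],[[-0.05,-0.1,3.8],[0,0,0],-0.4],[[-0.05,-0.1,3.9],[0,0,0],-0.4],[[-0.05,-0.1,3.9],[0,0,0],-0.4],[[-0.05,-0.1,3.9],[0,0,0],-0.4]]'
python3 -m inch '[[[0,0,0],[0,0,0],0],[[0,0,0],[0,0,0],0.2],[[0,0,0],[0,0,0],0.5],[[0,0,0],[0,0,0],1],[[0,0,0],[0,0,0],1],[[0,0,0],[0,0,0],1],[[0,0,0],[0,0,0],1],[[0,0,0],[0,0,0],1]]' 25
python3 -c "
from h import *
go([.508,-.369],.028,100)"
```

```text
time_s: 22.8
tool_pos: [0.5074, -0.3687, 0.0277]
orientation: [3.141, 0.0, 1.74]
wrist_force: [-0.1, -0.9, -0.1]
opening: 0.0655
time_s: 23.47
tool_pos: [0.5075, -0.3685, 0.0277]
orientation: [3.141, 0.0, 1.74]
wrist_force: [1.2, 0.5, 1.3]
opening: 0.035
shift cm [-0.05  0.04 -0.03] turn [ 0.001  0.    -0.006] j6 -0.98 t 23.5
```

```bash
python3 -m inch '[[[0,0,-0.5],[0,0,0],1],[[0,0,-1.5],[0,0,0],1],[[0,0,-2.7],[0,0,0],1],[[0,0,-4],[0,0,0],1],[[0,0,-5.3],[0,0,0],1],[[0,0,-6.5],[0,0,0],1],[[1,0.3,-7.5],[0,0,0],1],[[3,0.9,-7.5],[0,0,0],1]]'
python3 -m inch '[[[2,0.6,0],[0,0,0],1],[[4.2,1.3,0],[0,0,0],1],[[6.4,2,0],[0,0,0],1],[[8.6,2.7,0],[0,0,0],1],[[10.8,3.4,0],[0,0,0],1],[[12.6,4,0],[0,0,0],1],[[13.4,4.3,0],[0,0,0],1],[[13.5,4.35,0],[0,0,0],1]]'
python3 -c "
from h import *
go([.5315,-.197],.0365,100)"
```

```text
time_s: 24.13
tool_pos: [0.5124, -0.3397, 0.1065]
orientation: [3.138, 0.006, 1.737]
wrist_force: [0.9, -0.4, -1.9]
opening: 0.0351
time_s: 24.8
tool_pos: [0.5313, -0.1951, 0.1029]
orientation: [3.142, -0.0, 1.742]
wrist_force: [-0.3, 0.1, -2.3]
opening: 0.035
shift cm [-0.19 -0.01  6.64] turn [ 0.    -0.    -0.003] j6 -0.72 t 24.8
```

```bash
python3 -m inch '[[[-0.1,0,0.5],[0,0,0],1],[[-0.1,0,1.5],[0,0,0],1],[[-0.1,0,2.8],[0,0,0],1],[[-0.1,0,4],[0,0,0],1],[[-0.1,0,5],[0,0,0],1],[[-0.1,0,5.6],[0,0,0],1],[[-0.1,0,6],[0,0,0],1],[[-0.1,0,6],[0,0,0],1]]'
python3 -m inch '[[[0,0,0.1],[0,0,0],1],[[0,0,0.2],[0,0,0],1],[[0,0,0.3],[0,0,0],1],[[0,0,0.4],[0,0,0],1],[[0,0,0.5],[0,0,0],1],[[0,0,0.5],[0,0,0],1],[[0,0,0.5],[0,0,0],1],[[0,0,0.5],[0,0,0],1]]'
python3 -c "
from h import *
go([.5315,-.197],.0365,100)"
```

```text
time_s: 25.47
tool_pos: [0.5307, -0.1977, 0.0411]
orientation: [-3.14, -0.001, 1.74]
wrist_force: [-0.3, 0.7, -3.5]
opening: 0.0351
time_s: 26.13
tool_pos: [0.5314, -0.198, 0.0375]
orientation: [3.141, 0.0, 1.74]
wrist_force: [-0.2, 0.5, -2.9]
opening: 0.0349
shift cm [0.09 0.02 0.1 ] turn [ 0.     0.    -0.005] j6 -0.73 t 26.1
```

```bash
python3 -m inch '[[[0.1,0,0],[0,0,0],1],[[0.1,0,0.05],[0,0,0],1],[[0.1,0,0.1],[0,0,0],1],[[0.1,0,0.15],[0,0,0],1],[[0.1,0,0.15],[0,0,0],1],[[0.1,0,0.15],[0,0,0],1],[[0.1,0,0.15],[0,0,0],1],[[0.1,0,0.15],[0,0,0],1]]'
python3 -c "
from h import *
go([.5315,-.197],.0365,100)"
```

```text
time_s: 26.8
tool_pos: [0.5313, -0.1969, 0.0367]
orientation: [-3.141, -0.0, 1.74]
wrist_force: [-3.7, 3.5, 5.4]
opening: 0.0353
shift cm [-0.01  0.02  0.02] turn [-0.    -0.    -0.005] j6 -0.72 t 26.8
```

Contact felt. Release, rise and go back above the small weight.

```bash
python3 -m inch '[[[0,0,0],[0,0,0],0.1],[[0,0,0],[0,0,0],0],[[0,0,0],[0,0,0],-0.3],[[0,0,0],[0,0,0],-0.3],[[0,0,0],[0,0,0],-0.3],[[0,0,-0.5],[0,0,0],-0.3],[[0,0,-2],[0,0,0],-0.3],[[0,0,-4],[0,0,0],-0.3]]'
python3 -m inch '[[[0,0,-2],[0,0,0],-0.2],[[0,0,-4],[0,0,0],-0.2],[[-1,-0.3,-4.5],[0,0,0],-0.2],[[-3,-1,-4.5],[0,0,0],-0.2],[[-5,-1.6,-4.5],[0,0,0],-0.2],[[-7,-2.2,-4.5],[0,0,0],-0.2],[[-8.5,-2.5,-4.5],[0,0,0],-0.2],[[-8.5,-2.5,-4.5],[0,0,0],-0.2]]'
python3 -c "
from h import *
go([.5203,-.2848],.0225,100)
for n,(x0,y0,x1,y1),k in(('scene',(255,130,455,330),3),):
    im=snapshot(n)[:,:,::-1][y0:y1,x0:x1];cv2.imwrite('pics/a5.png',cv2.resize(im,None,fx=k,fy=k))"
```

```text
time_s: 27.47
tool_pos: [0.53, -0.1963, 0.075]
orientation: [-3.139, -0.002, 1.74]
wrist_force: [0.4, 0.1, 0.7]
opening: 0.0611
time_s: 28.13
tool_pos: [0.5205, -0.2879, 0.1207]
orientation: [3.142, 0.001, 1.737]
wrist_force: [-0.3, -0.5, 0.4]
opening: 0.0567
shift cm [0.32 0.03 9.82] turn [ 0.     0.001 -0.009] j6 -0.86 t 28.1
```

View pics/a5.png

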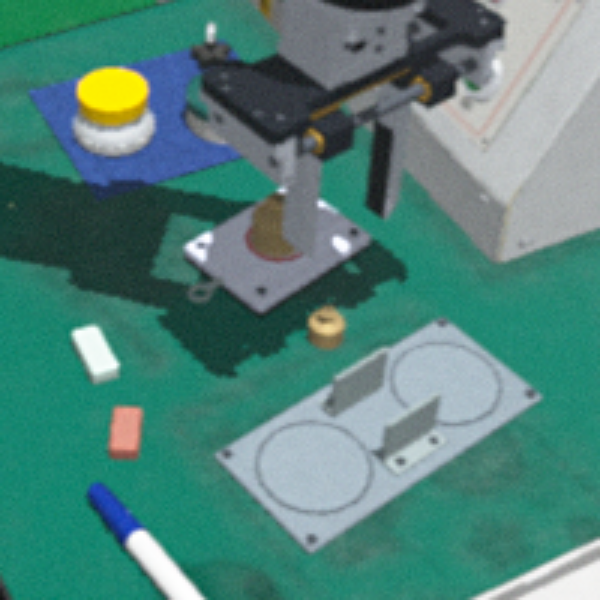

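The large weight stands on the sled within the circle (270,225), and the small one stands on the bench (325,328). Picking up the small one.

```bash
python3 -m inch '[[[0.2,0,1],[0,0,0],-0.2],[[0.2,0,2.8],[0,0,0],-0.2],[[0.2,0,4.6],[0,0,0],-0.2],[[0.2,0,6.4],[0,0,0],-0.2],[[0.2,0,8],[0,0,0],-0.2],[[0.2,0,9.2],[0,0,0],-0.2],[[0.2,0,9.7],[0,0,0],-0.2],[[0.2,0,9.7],[0,0,0],-0.2]]'
python3 -m inch '[[[0,0,0],[0,0,0],0.2],[[0,0,0],[0,0,0],0.4],[[0,0,0],[0,0,0],0.6],[[0,0,0],[0,0,0],1],[[0,0,0],[0,0,0],1],[[0,0,0],[0,0,0],1],[[0,0,0],[0,0,0],1],[[0,0,0],[0,0,0],1]]' 10
python3 -c "
from h import *
go([.5085,-.369],.1,100)"
```

```text
time_s: 28.85
tool_pos: [0.5197, -0.2815, 0.0222]
orientation: [-3.14, -0.002, 1.741]
wrist_force: [-0.5, -0.6, 0.1]
opening: 0.0564
time_s: 29.52
tool_pos: [0.5208, -0.2832, 0.0245]
orientation: [3.141, 0.001, 1.74]
wrist_force: [0.2, 0.7, 3.3]
opening: 0.0231
shift cm [-8.25 -2.65 -7.55] turn [ 0.     0.001 -0.006] j6 -0.86 t 29.5
```

```bash
python3 -m inch '[[[0,0,-0.6],[0,0,0],1],[[0,0,-2],[0,0,0],1],[[0,0,-4],[0,0,0],1],[[0,0,-6],[0,0,0],1],[[-1,-0.3,-7.5],[0,0,0],1],[[-3,-1,-7.5],[0,0,0],1],[[-5,-1.7,-7.5],[0,0,0],1],[[-7,-2.3,-7.5],[0,0,0],1]]'
python3 -m inch '[[[-0.8,-0.2,0],[0,0,0],1],[[-1.1,-0.3,0],[0,0,0],1],[[-1.1,-0.3,0],[0,0,0],1],[[-1.1,-0.3,0],[0,0,0],1],[[-1.1,-0.3,0],[0,0,0],1],[[-1.1,-0.3,0],[0,0,0],1],[[-1.1,-0.3,0],[0,0,0],1],[[-1.1,-0.3,0],[0,0,0],1]]'
python3 -c "
from h import *
go([.5085,-.3677],.0285,100)"
```

```text
time_s: 30.18
tool_pos: [0.5097, -0.3568, 0.1006]
orientation: [3.141, 0.001, 1.74]
wrist_force: [-0.2, 0.9, -0.3]
opening: 0.023
time_s: 30.85
tool_pos: [0.5087, -0.3667, 0.0989]
orientation: [-3.142, -0.0, 1.74]
wrist_force: [0.0, -0.0, -0.9]
opening: 0.0229
shift cm [-0.1  -0.03  7.04] turn [-0.    -0.    -0.005] j6 -0.97 t 30.9
```

```bash
python3 -m inch '[[[-0.1,0,0.8],[0,0,0],1],[[-0.1,0,2],[0,0,0],1],[[-0.1,0,3.4],[0,0,0],1],[[-0.1,0,4.6],[0,0,0],1],[[-0.1,0,5.6],[0,0,0],1],[[-0.1,0,6.3],[0,0,0],1],[[-0.1,0,6.7],[0,0,0],1],[[-0.1,0,6.7],[0,0,0],1]]'
python3 -m inch '[[[0,0,0.05],[0,0,0],1],[[0,0,0.1],[0,0,0],1],[[0,0,0.15],[0,0,0],1],[[0,0,0.2],[0,0,0],1],[[0,0,0.2],[0,0,0],1],[[0,0,0.2],[0,0,0],1],[[0,0,0.2],[0,0,0],1],[[0,0,0.2],[0,0,0],1]]'
python3 -c "
from h import *
go([.5085,-.3677],.0285,100)"
```

```text
time_s: 31.52
tool_pos: [0.5081, -0.3677, 0.0305]
orientation: [-3.14, -0.002, 1.74]
wrist_force: [0.5, 0.4, -1.0]
opening: 0.023
time_s: 32.18
tool_pos: [0.5087, -0.3682, 0.0301]
orientation: [3.142, 0.0, 1.74]
wrist_force: [1.5, 0.2, -0.1]
opening: 0.023
shift cm [ 0.06 -0.01  0.16] turn [ 0.     0.    -0.006] j6 -0.98 t 32.2
```

```bash
python3 -m inch '[[[0,0,0.05],[0,0,0],1],[[0,0,0.1],[0,0,0],1],[[0,0,0.1],[0,0,0],1],[[0,0,0.1],[0,0,0],1],[[0,0,0.1],[0,0,0],1],[[0,0,0.1],[0,0,0],1],[[0,0,0.1],[0,0,0],1],[[0,0,0.1],[0,0,0],1]]'
python3 -c "
from h import *
go([.5085,-.3677],.0285,100)"
```

```text
time_s: 32.85
tool_pos: [0.5088, -0.3683, 0.0295]
orientation: [3.142, 0.0, 1.74]
wrist_force: [-2.0, 2.2, 6.8]
opening: 0.023
shift cm [ 0.07 -0.02  0.1 ] turn [ 0.     0.    -0.005] j6 -0.98 t 32.9
```

```bash
python3 -m inch '[[[0,0,0],[0,0,0],0.3],[[0,0,0],[0,0,0],0.1],[[0,0,0],[0,0,0],0],[[0,0,0],[0,0,0],0],[[0,0,0],[0,0,0],0],[[0,0,-0.5],[0,0,0],0],[[0,0,-2],[0,0,0],0],[[0,0,-4],[0,0,0],0]]'
python3 -m inch '[[[0,0,-2],[0,0,0],-1],[[0,0,-4],[0,0,0.1],-1],[[1,0,-5],[0,0,0.2],-1],[[4,0,-5.5],[0,0,0.3],-1],[[7.5,0.5,-5.5],[0,0,0.4],-1],[[11,0.5,-5.5],[0,0,0.5],-1],[[14.5,0.5,-5.5],[0,0,0.6],-1],[[18,1,-5.5],[0,0,0.7],-1]]'
python3 -c "
from h import *
go([.5727,-.0433],.11,10)
for n,(x0,y0,x1,y1),k in(('scene',(255,130,455,330),3),):
    im=snapshot(n)[:,:,::-1][y0:y1,x0:x1];cv2.imwrite('pics/a6.png',cv2.resize(im,None,fx=k,fy=k))"
```

```text
time_s: 33.52
tool_pos: [0.5079, -0.3674, 0.0687]
orientation: [-3.14, -0.003, 1.74]
wrist_force: [-0.4, 0.6, 0.1]
opening: 0.0471
time_s: 34.18
tool_pos: [0.4878, -0.1879, 0.1253]
orientation: [3.14, 0.0, 1.034]
wrist_force: [0.2, 0.7, 0.3]
opening: 0.0937
shift cm [16.77 -0.1   1.53] turn [ 0.002 -0.001  0.859] j6 -0.05 t 34.2
```

View pics/a6.png

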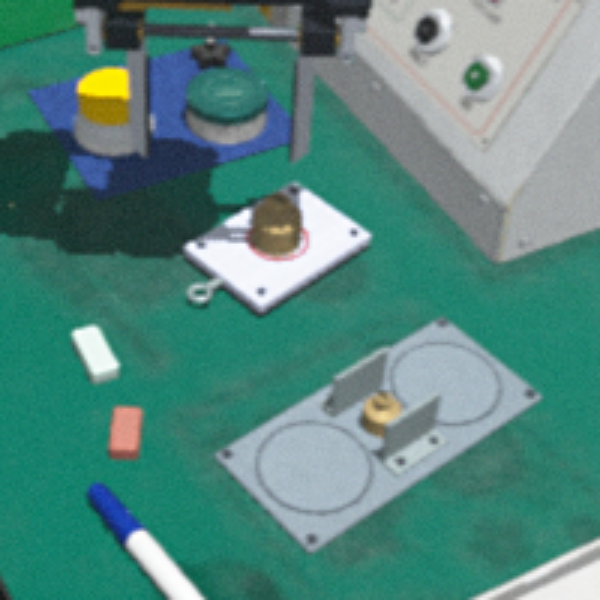

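The small weight stands between the cheeks (382,412), and the large one is in the circle. Now the tin goes back.

```bash
python3 -m inch '[[[2,0,0],[0,0,0.1],-1],[[4.5,0,0],[0,0,0.22],-1],[[7,0,0],[0,0,0.34],-1],[[9.5,0,0],[0,0,0.46],-1],[[12,0,0.5],[0,0,0.58],-1],[[14.5,0,1],[0,0,0.7],-1],[[16.2,-0.1,1.5],[0,0,0.81],-1],[[16.7,-0.1,1.5],[0,0,0.86],-1]]'
python3 -m inch '[[[0,0,0],[0,0,0],-1],[[0,0,0],[0,0,0],-1],[[0,0,0],[0,0,0],-1],[[0,0,0],[0,0,0],-1],[[0,0,0],[0,0,0],-1],[[0,0,0],[0,0,0],-1],[[0,0,0],[0,0,0],-1],[[0,0,0],[0,0,0],-1]]'
python3 -c "
from h import *
go([.5727,-.0433],.0275,10)"
```

```text
time_s: 34.9
tool_pos: [0.5727, -0.0425, 0.1094]
orientation: [-3.141, -0.0, 0.178]
wrist_force: [0.2, -0.8, -0.3]
opening: 0.094
time_s: 35.57
tool_pos: [0.5719, -0.0448, 0.109]
orientation: [3.142, -0.0, 0.18]
wrist_force: [0.7, 0.3, 0.1]
opening: 0.0935
shift cm [ 0.1  -0.13  8.15] turn [ 0.    -0.     0.005] j6 1.12 t 35.6
```

```bash
python3 -m inch '[[[0.1,-0.1,0.8],[0,0,0],-1],[[0.1,-0.1,2.2],[0,0,0],-1],[[0.1,-0.1,3.8],[0,0,0],-1],[[0.1,-0.1,5.4],[0,0,0],-1],[[0.1,-0.1,6.8],[0,0,0],-1],[[0.1,-0.1,7.6],[0,0,0],-1],[[0.1,-0.1,8],[0,0,0],-1],[[0.1,-0.1,8],[0,0,0],-1]]'
python3 -m inch '[[[0,0,0],[0,0,0],-0.5],[[0,0,0],[0,0,0],0],[[0,0,0],[0,0,0],0.5],[[0,0,0],[0,0,0],1],[[0,0,0],[0,0,0],1],[[0,0,0],[0,0,0],1],[[0,0,0],[0,0,0],1],[[0,0,0],[0,0,0],1]]' 15
python3 -c "
from h import *
go([.565,-.3595],.11,10)"
```

```text
time_s: 36.23
tool_pos: [0.5721, -0.0432, 0.0279]
orientation: [-3.141, 0.002, 0.18]
wrist_force: [0.7, -0.1, 0.5]
opening: 0.0939
time_s: 36.9
tool_pos: [0.5732, -0.0435, 0.0295]
orientation: [3.141, -0.001, 0.18]
wrist_force: [-0.1, -0.2, 4.0]
opening: 0.0653
shift cm [-6.45 30.95 -8.04] turn [ 0.    -0.001  0.005] j6 1.12 t 36.9
```

```bash
python3 -m inch '[[[0,0,-0.7],[0,0,0],1],[[0,0,-2],[0,0,0],1],[[0,0,-3.5],[0,0,0],1],[[0,0,-5],[0,0,0],1],[[0,0,-6.5],[0,0,0],1],[[-0.2,1,-7.5],[0,0,0],1],[[-0.6,3,-8],[0,0,0],1],[[-1.1,5.5,-8],[0,0,0],1]]'
python3 -m inch '[[[-0.6,3,0],[0,0,0],1],[[-1.3,6.2,0],[0,0,0],1],[[-2,9.4,0],[0,0,0],1],[[-2.6,12.6,0],[0,0,0],1],[[-3.3,15.8,0],[0,0,0],1],[[-4,19,0],[0,0,0],1],[[-4.7,22.2,0],[0,0,0],1],[[-5.2,25,0],[0,0,0],1]]' 
python3 -m inch '[[[0,0.3,0],[0,0,0],1],[[0,0.3,0],[0,0,0],1],[[0,0.3,0],[0,0,0],1],[[0,0.3,1.5],[0,0,0],1],[[0,0.3,3],[0,0,0],1],[[0,0.3,3],[0,0,0],1],[[0,0.3,3],[0,0,0],1],[[0,0.3,3],[0,0,0],1]]' 
python3 -c "
from h import *
go([.566,-.3592],.0315,10)"
```

```text
time_s: 37.57
tool_pos: [0.5727, -0.1001, 0.1114]
orientation: [3.14, -0.003, 0.182]
wrist_force: [-0.5, 0.4, -1.0]
opening: 0.0653
time_s: 38.23
tool_pos: [0.5644, -0.3576, 0.1095]
orientation: [3.141, 0.0, 0.179]
wrist_force: [-0.1, 0.3, -1.0]
opening: 0.065
time_s: 38.9
tool_pos: [0.5658, -0.3569, 0.0783]
orientation: [-3.141, 0.001, 0.181]
wrist_force: [0.5, -0.7, -0.5]
opening: 0.0653
shift cm [-0.02  0.23  4.68] turn [-0.001  0.001  0.006] j6 0.66 t 38.9
```

```bash
python3 -m inch '[[[0,0.1,0.5],[0,0,0],1],[[0,0.2,1.5],[0,0,0],1],[[0,0.2,2.5],[0,0,0],1],[[0,0.2,3.4],[0,0,0],1],[[0,0.2,4],[0,0,0],1],[[0,0.2,4.3],[0,0,0],1],[[0,0.2,4.5],[0,0,0],1],[[0,0.2,4.5],[0,0,0],1]]' 
python3 -m inch '[[[0,0,0],[0,0,0],1],[[0,0,0.05],[0,0,0],1],[[0,0,0.1],[0,0,0],1],[[0,0,0.15],[0,0,0],1],[[0,0,0.15],[0,0,0],1],[[0,0,0.15],[0,0,0],1],[[0,0,0.15],[0,0,0],1],[[0,0,0.15],[0,0,0],1]]' 
python3 -c "
from h import *
go([.566,-.3592],.031,10)"
```

```text
time_s: 39.57
tool_pos: [0.5661, -0.3595, 0.0334]
orientation: [-3.141, 0.0, 0.18]
wrist_force: [0.7, 0.6, -0.6]
opening: 0.0653
time_s: 40.23
tool_pos: [0.5663, -0.3597, 0.0325]
orientation: [3.142, -0.0, 0.18]
wrist_force: [0.3, -0.1, -0.6]
opening: 0.065
shift cm [-0.02 -0.05  0.15] turn [ 0.    -0.     0.005] j6 0.66 t 40.2
```

```bash
python3 -m inch '[[[0,0,0],[0,0,0],1],[[0,0,0.05],[0,0,0],1],[[0,0,0.1],[0,0,0],1],[[0,0,0.1],[0,0,0],1],[[0,0,0.1],[0,0,0],1],[[0,0,0.1],[0,0,0],1],[[0,0,0.1],[0,0,0],1],[[0,0,0.1],[0,0,0],1]]' 
```

```text
time_s: 40.9
tool_pos: [0.5663, -0.3597, 0.0316]
orientation: [3.142, -0.0, 0.18]
wrist_force: [-0.8, 1.1, 0.6]
opening: 0.0652
```

```bash
python3 -m inch '[[[0,0,0],[0,0,0],1],[[0,0,0.05],[0,0,0],1],[[0,0,0.07],[0,0,0],1],[[0,0,0.07],[0,0,0],1],[[0,0,0.07],[0,0,0],1],[[0,0,0.07],[0,0,0],1],[[0,0,0.07],[0,0,0],1],[[0,0,0.07],[0,0,0],1]]' 
```

```text
time_s: 41.57
tool_pos: [0.5663, -0.3597, 0.0316]
orientation: [-3.142, 0.0, 0.18]
wrist_force: [-2.7, 1.5, 5.9]
opening: 0.0649
```

Contact. Release, then go for the jar.

```bash
python3 -m inch '[[[0,0,0],[0,0,0],0],[[0,0,0],[0,0,0],-1],[[0,0,0],[0,0,0],-1],[[0,0,0],[0,0,0],-1],[[0,0,0],[0,0,0],-1],[[0,0,-0.5],[0,0,0],-1],[[0,0,-2],[0,0,0],-1],[[0,0,-4],[0,0,0],-1]]'
python3 -m inch '[[[0,0,-2],[0,0,0],-1],[[0,0,-4],[0,0,0],-1],[[0,-1,-4.5],[0,0,0],-1],[[-0.5,-4,-4.5],[0,0,0],-1],[[-1,-8,-4.5],[0,0,0],-1],[[-1.2,-12,-4.5],[0,0,0],-1],[[-1.5,-16,-4.5],[0,0,0],-1],[[-1.7,-20,-4.5],[0,0,0],-1]]'
python3 -c "
from h import *
go([.4856,-.0175],.11,10)"
```

```text
time_s: 42.23
tool_pos: [0.5653, -0.3589, 0.0703]
orientation: [-3.139, 0.002, 0.18]
wrist_force: [0.4, -0.4, 0.6]
opening: 0.094
time_s: 42.9
tool_pos: [0.5124, -0.1637, 0.1157]
orientation: [-3.141, 0.0, 0.179]
wrist_force: [1.3, 0.2, -0.6]
opening: 0.0943
shift cm [ -0.03 -14.86   0.57] turn [-0.     0.     0.005] j6 0.87 t 42.9
```

```bash
python3 -m inch '[[[0,-3,0],[0,0,0],-1],[[0,-6,0],[0,0,0],-1],[[0,-9,0],[0,0,0],-1],[[0,-12,0.5],[0,0,0],-1],[[0,-14,0.5],[0,0,0],-1],[[0,-14.8,0.5],[0,0,0],-1],[[0,-14.8,0.5],[0,0,0],-1],[[0,-14.8,0.5],[0,0,0],-1]]'
python3 -c "
from h import *
go([.4856,-.0175],.0265,10)"
```

```text
time_s: 43.57
tool_pos: [0.4875, -0.0205, 0.1111]
orientation: [3.141, -0.001, 0.18]
wrist_force: [0.6, -0.4, 0.5]
opening: 0.0938
shift cm [-0.13 -0.33  8.46] turn [ 0.001 -0.001  0.006] j6 1.12 t 43.6
```

```bash
python3 -m inch '[[[-0.1,-0.15,0.8],[0,0,0],-1],[[-0.1,-0.25,2.2],[0,0,0],-1],[[-0.1,-0.25,3.8],[0,0,0],-1],[[-0.1,-0.25,5.4],[0,0,0],-1],[[-0.1,-0.25,6.8],[0,0,0],-1],[[-0.1,-0.25,7.8],[0,0,0],-1],[[-0.1,-0.25,8.3],[0,0,0],-1],[[-0.1,-0.25,8.35],[0,0,0],-1]]'
python3 -m inch '[[[0,0,0],[0,0,0],-0.5],[[0,0,0],[0,0,0],0],[[0,0,0],[0,0,0],0.5],[[0,0,0],[0,0,0],1],[[0,0,0],[0,0,0],1],[[0,0,0],[0,0,0],1],[[0,0,0],[0,0,0],1],[[0,0,0],[0,0,0],1]]' 15
python3 -c "
from h import *
go([.4535,-.379],.11,10)"
```

```text
time_s: 44.23
tool_pos: [0.4851, -0.0185, 0.0261]
orientation: [-3.141, 0.002, 0.179]
wrist_force: [0.4, -0.2, 0.3]
opening: 0.0939
time_s: 44.9
tool_pos: [0.4862, -0.0181, 0.0277]
orientation: [3.141, -0.001, 0.18]
wrist_force: [-0.2, -0.1, 3.2]
opening: 0.0612
shift cm [-9.67 34.93 -8.23] turn [ 0.    -0.001  0.005] j6 1.12 t 44.9
```

```bash
python3 -m inch '[[[0,0,-0.7],[0,0,0],1],[[0,0,-2],[0,0,0],1],[[0,0,-3.5],[0,0,0],1],[[0,0,-5],[0,0,0],1],[[0,0,-6.5],[0,0,0],1],[[-0.2,0.7,-7.5],[0,0,0],1],[[-0.7,2.5,-8.2],[0,0,0],1],[[-1.4,5,-8.2],[0,0,0],1]]'
python3 -m inch '[[[-0.9,3.3,0],[0,0,0],1],[[-1.8,6.6,0],[0,0,0],1],[[-2.8,10,0],[0,0,0],1],[[-3.7,13.4,0],[0,0,0],1],[[-4.6,16.8,0],[0,0,0],1],[[-5.6,20.2,0],[0,0,0],1],[[-6.5,23.6,0],[0,0,0],1],[[-7.4,26.8,0],[0,0,0],1]]' 
python3 -m inch '[[[-0.5,2,0],[0,0,0],1],[[-0.9,3,0],[0,0,0],1],[[-0.9,3.1,0],[0,0,0],1],[[-0.9,3.1,0],[0,0,0],1],[[-0.9,3.1,1.5],[0,0,0],1],[[-0.9,3.1,2.5],[0,0,0],1],[[-0.9,3.1,2.5],[0,0,0],1],[[-0.9,3.1,2.5],[0,0,0],1]]' 
python3 -c "
from h import *
go([.4535,-.3793],.0315,10)"
```

```text
time_s: 45.57
tool_pos: [0.4817, -0.07, 0.111]
orientation: [3.14, -0.002, 0.182]
wrist_force: [1.3, -1.0, -0.2]
opening: 0.0612
time_s: 46.23
tool_pos: [0.4551, -0.3489, 0.1091]
orientation: [-3.141, 0.0, 0.179]
wrist_force: [0.4, -0.6, 0.1]
opening: 0.0615
time_s: 46.9
tool_pos: [0.4526, -0.377, 0.0833]
orientation: [-3.139, 0.001, 0.181]
wrist_force: [-0.1, -0.2, -1.6]
opening: 0.0615
shift cm [0.06 0.25 5.18] turn [-0.002  0.001  0.007] j6 0.5 t 46.9
```

```bash
python3 -m inch '[[[0,0.1,0.5],[0,0,0],1],[[0.05,0.2,1.7],[0,0,0],1],[[0.05,0.2,2.9],[0,0,0],1],[[0.05,0.2,4],[0,0,0],1],[[0.05,0.2,4.6],[0,0,0],1],[[0.05,0.2,4.9],[0,0,0],1],[[0.05,0.2,5],[0,0,0],1],[[0.05,0.2,5],[0,0,0],1]]' 
python3 -m inch '[[[0,0,0],[0,0,0],1],[[0,0,0.05],[0,0,0],1],[[0,0,0.1],[0,0,0],1],[[0,0,0.15],[0,0,0],1],[[0,0,0.15],[0,0,0],1],[[0,0,0.15],[0,0,0],1],[[0,0,0.15],[0,0,0],1],[[0,0,0.15],[0,0,0],1]]' 
python3 -c "
from h import *
go([.4535,-.3793],.031,10)"
```

```text
time_s: 47.57
tool_pos: [0.4536, -0.3807, 0.034]
orientation: [-3.141, 0.0, 0.18]
wrist_force: [0.1, 0.3, -0.6]
opening: 0.0612
time_s: 48.23
tool_pos: [0.4537, -0.3807, 0.0328]
orientation: [3.142, -0.0, 0.18]
wrist_force: [0.5, -0.1, -1.0]
opening: 0.0614
shift cm [ 0.01 -0.14  0.18] turn [ 0.    -0.     0.005] j6 0.5 t 48.2
```

```bash
python3 -m inch '[[[0,-0.1,0],[0,0,0],1],[[0,-0.15,0.05],[0,0,0],1],[[0,-0.15,0.1],[0,0,0],1],[[0,-0.15,0.15],[0,0,0],1],[[0,-0.15,0.2],[0,0,0],1],[[0,-0.15,0.2],[0,0,0],1],[[0,-0.15,0.2],[0,0,0],1],[[0,-0.15,0.2],[0,0,0],1]]'; python3 -m inch '[[[0,0,0.03],[0,0,0],1],[[0,0,0.06],[0,0,0],1],[[0,0,0.08],[0,0,0],1],[[0,0,0.08],[0,0,0],1],[[0,0,0.08],[0,0,0],1],[[0,0,0.08],[0,0,0],1],[[0,0,0.08],[0,0,0],1],[[0,0,0.08],[0,0,0],1]]' 
```

```text
time_s: 48.9
tool_pos: [0.4534, -0.3792, 0.0307]
orientation: [-3.142, 0.0, 0.18]
wrist_force: [-0.2, 0.1, -0.7]
opening: 0.0608
time_s: 49.57
tool_pos: [0.4534, -0.3792, 0.03]
orientation: [3.142, -0.0, 0.18]
wrist_force: [-0.0, 0.1, -1.2]
opening: 0.0613
```

```bash
python3 -m inch '[[[0,0,0.03],[0,0,0],1],[[0,0,0.06],[0,0,0],1],[[0,0,0.08],[0,0,0],1],[[0,0,0.08],[0,0,0],1],[[0,0,0.08],[0,0,0],1],[[0,0,0.08],[0,0,0],1],[[0,0,0.08],[0,0,0],1],[[0,0,0.08],[0,0,0],1]]' 
```

```text
time_s: 50.23
tool_pos: [0.4535, -0.3793, 0.0297]
orientation: [3.142, 0.0, 0.18]
wrist_force: [-2.0, 2.3, 5.0]
opening: 0.0613
```

Contact. Release, rise, and retreat out of the view.

```bash
python3 -m inch '[[[0,0,0],[0,0,0],0],[[0,0,0],[0,0,0],-1],[[0,0,0],[0,0,0],-1],[[0,0,0],[0,0,0],-1],[[0,0,0],[0,0,0],-1],[[0,0,-0.5],[0,0,0],-1],[[0,0,-2],[0,0,0],-1],[[0,0,-4],[0,0,0],-1]]'
python3 -m inch '[[[0,0,-3],[0,0,0],-1],[[0,0,-6],[0,0,0],-1],[[0,0,-9],[0,0,0],-1],[[0,-3,-12],[0,0,0],-1],[[0,-7,-13],[0,0,0],-1],[[0,-11,-13],[0,0,0],-1],[[0,-15,-13],[0,0,0],-1],[[0,-19,-13],[0,0,0],-1]]'
python3 -m inch '[[[0,-4,0],[0,0,0],-1],[[0,-8,0],[0,0,0],-1],[[0,-12,0],[0,0,0],-1],[[0,-16,0],[0,0,0],-1],[[0,-20,0],[0,0,0],-1],[[0,-24,0],[0,0,0],-1],[[0,-28,0],[0,0,0],-1],[[0,-32,0],[0,0,0],-1]]'
python3 -m inch '[[[0,-4,0],[0,0,0],-1],[[0,-8,0],[0,0,0],-1],[[0,-12,0],[0,0,0],-1],[[0,-14,0],[0,0,0],-1],[[0,-14,0],[0,0,0],-1],[[0,-14,0],[0,0,0],-1],[[0,-14,0],[0,0,0],-1],[[0,-14,0],[0,0,0],-1]]'
python3 - <<'E'
from h import *
a=[]
for n,(x0,y0,x1,y1),k in(("top",(215,125,435,265),3.6),("scene",(255,130,445,320),3)):
    im=snapshot(n)[:,:,::-1][y0:y1,x0:x1];cv2.imwrite(f"pics/f_{n}.png",cv2.resize(im,None,fx=k,fy=k,interpolation=cv2.INTER_CUBIC))
E
```

```text
time_s: 50.9
tool_pos: [0.4525, -0.3781, 0.0681]
orientation: [-3.138, 0.002, 0.18]
wrist_force: [0.0, -0.5, -0.5]
opening: 0.0944
time_s: 51.57
tool_pos: [0.4189, -0.1908, 0.1997]
orientation: [3.141, -0.001, 0.179]
wrist_force: [1.2, 0.6, -0.2]
opening: 0.0938
time_s: 52.23
tool_pos: [0.3615, 0.1243, 0.1997]
orientation: [3.141, -0.002, 0.179]
wrist_force: [-0.5, -0.7, -0.8]
opening: 0.0941
time_s: 52.9
tool_pos: [0.3375, 0.2595, 0.1992]
orientation: [3.141, -0.0, 0.178]
wrist_force: [0.4, -0.1, 0.4]
opening: 0.0938
```

View pics/f_top.png

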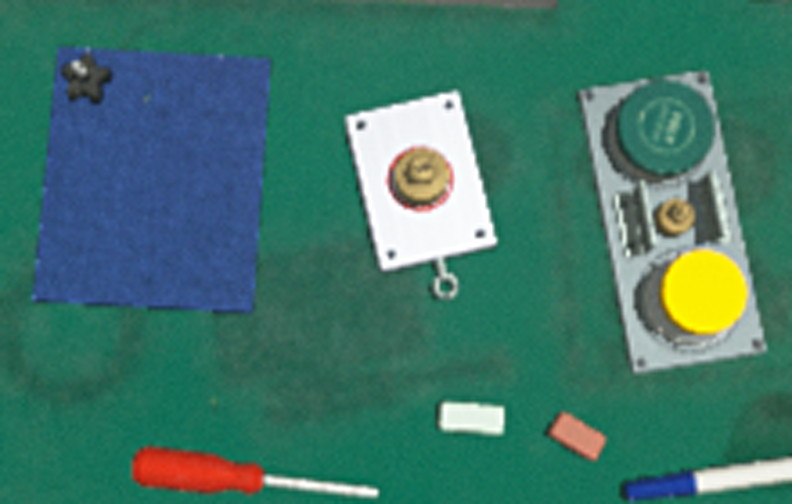

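View pics/f_scene.png

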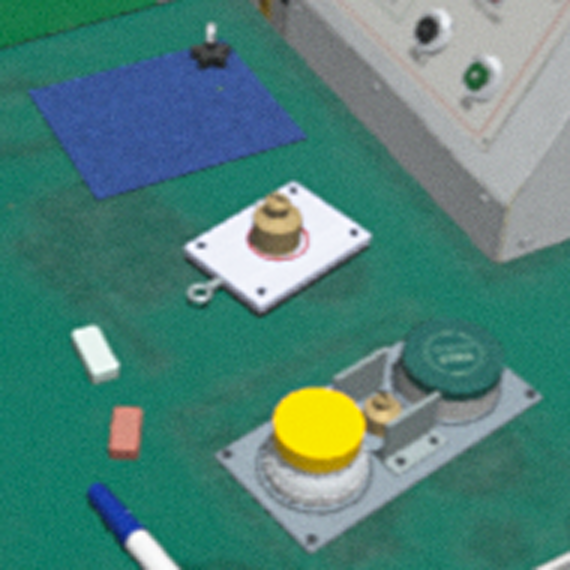

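The final views match the start views. Tin (665,127) and jar (704,291) are back at their own ends. The small weight (676,216) is between the cheeks, the large one (421,178) is in the circle, and the knob and sticks haven't moved. I'll do one numeric check of the large weight, then hand in.

```bash
python3 - <<'E'
from h import *
from cell import order
T=lambda p:np.array(p)/3.6+np.array([215,125]); S=lambda p:np.array(p)/3+np.array([255,130])
print('large',onz('top',T((422,172)),.052)[:2],onz('scene',S((278,201)),.052)[:2],'circle .5315 -.197')
print('small',onz('top',T((677,212)),.029)[:2],onz('scene',S((381,400)),.029)[:2],'seat .5085 -.369')
print(order.job_done())
E
```

```text
large [ 0.52759243 -0.19654724] [ 0.5291482  -0.19768341] circle .5315 -.197
small [ 0.50834606 -0.36721198] [ 0.50536752 -0.36892978] seat .5085 -.369
the job is handed in; nothing more can be done
None
```

The job is handed in at about 53 s of the 136 s allowed: the weights have changed places, and the tin and jar are back on their own ends of the rack.

**Order:** I moved the tin and then the jar onto the mat. The small weight went temporarily onto the bench, the large weight onto the sled's red circle, and the small weight between the rack's cheeks. Then I returned the tin, and last the jar.

**Last checks:**
- **Final pictures:** from both cameras, everything stands upright. The tin and jar match their starting pixels to about a pixel, and the star knob and rubber sticks look unmoved.
- **Large weight:** it measures 2–4 mm off the circle's centre, against 5 mm of margin. The gripper's release position put it within 0.3 mm of centre, so the two disagree slightly. In the pictures it is inside the circle, though from above it sits close to the line.
- **Small weight:** it is within about 3 mm of the middle seat's centre.
- **Forces:** readings at the end of each move stayed under about 8 N, and the arm was clear of everything at hand-in.

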